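# Set the kiln props to height

### The arm

A 7-joint arm with a two-finger parallel gripper is mounted at the origin on the work surface. World frame = base frame: x ahead of the robot, y to its left, z up, the work surface at z = 0. Lengths are in m, angles in rad, forces in N, time in s.
With the tool pointing down it reaches from about 0.35 to 0.9 m from the base axis. Payload 8.1 kg.
Tool frame: the origin (TCP) lies between the finger pads; the fingertips stand 22 mm ahead of it and the grasp point (between the pads) lies 3 mm ahead of it; z points along the fingers, y is the line along which they close (so a half turn about z gives the same grasp; the last joint's range is limited). The gripper opens to 85 mm and grips with 20 to 120 N. Pads are 22 mm wide; open, the fingers measure 114 mm over their backs; the gripper's body (76 mm by 85 mm) begins 54 mm behind the grasp point. The pads swing forward as they close: fully open they stand 13 mm farther back than shut.
Start: joints at [1.056, 0.434, 0.025, 1.573, -0.012, 1.134, -0.075], TCP at [0.25, -0.573, 0.253] pointing down, gripper open.
Joint ranges: [-2.62, 2.62], [-0.44, 2.09], [-1.27, 1.32], [0.08, 2.57], [-1.32, 4.46], [0.12, 2], [-2.74, 2.74]. Speed limits (rad/s): [2.22, 2.22, 3.01, 3.01, 3.14, 3.14, 3.14].

### API

Orientations are given as [roll, pitch, yaw] about the fixed x, y, z axes, in that order (R = Rz(yaw) Ry(pitch) Rx(roll)).
In Python, from rig import r gives the robot as it stands. The module is installed in compiled form; this text tells all that it offers. Calls block until the motion is done:
- r.movep(position, orientation): joint-space move of the TCP to a pose.
- r.move_l(position, attitude=None, speed=0.15): straight line of the TCP; attitude=None keeps the orientation; speed is the mean speed in m/s.
- r.set_joints(angles): joint-space move.
- r.gripper_to(opening, strength=None): finger opening in m; strength is the grip in N (None keeps the last); returns when the fingers have stopped.
- r.wait(seconds).
- r.ik(position, orientation): joint angles nearest the present ones, or None.
- r.read_state(): the state.
- r.get_image(name): name is "scene" or "top" or "wrist"; returns a dict with "pixels" (384x512x3 uint8, red, green, blue), "camera_matrix" (3x3 intrinsics, pixels), "dist_coeffs" ([k1, k2, p1, p2, k3] as OpenCV has them; the pictures are not rectified), "world_to_cam" (4x4, takes a point from world to camera coordinates). Camera axes: x right, y down, z forward; pixel columns grow to the right and rows downward; lengths in m; the calibration is good to about 2 mm. A picture is of the moment at which its call begins. There is no depth.
A pose or a line that the arm cannot do raises r.Unreachable and nothing moves.
- r.sign_off(): hands the job in; it is judged then, once.
The state is a dict: "t": time; "joint_pos": joint angles; "qvel": joint speeds; "tau": joint torques, N m; "tcp_pos": TCP position; "tcp_rot": TCP orientation; "force": force on the tool from outside, world axes, zero at the start; "torque": the same for the moment, N m; "grip_width": finger opening in m; "grip_force": force on a finger pad.
Only numpy, scipy, OpenCV 4.12 (cv2) and the standard library are available. Lean on these libraries where they do the work, as an engineer would, in place of code of your own. Each camera call takes 0.05 s, during which the arm holds its last target. There are 200 camera calls.

### The job

Set up the props on the kiln shelf: stand the round prop on the round clay pad and the square prop on the square pad, lined up with it, and on the six-sided pad build a neat, straight stack of six-sided blocks whose top is level with the pointer of the gauge beside it. Centre everything on its pad, upright, and leave the block you do not need and the bowl where they are.

Things in the scene. Friction and masses are not known exactly. Their poses are not given: they have to be found in the camera images.
- round_prop: Round kiln prop: cream fireclay tube, 42 mm outside diameter, 24 mm bore, 60 mm high, about 120 g. Origin: centre of its underside, z up. Starts upright on the wooden ware board (top 12 mm above the bench), in one of five places, 75 mm or more between centres.
- square_prop: Square kiln prop: cream fireclay, 40 x 40 x 60 mm high, with a 20 mm round bore from the top, about 140 g. Its x and y axes are square to its faces. Origin: centre of its underside, z up. Starts upright on the wooden ware board (top 12 mm above the bench), in one of five places, 75 mm or more between centres.
- hex_tall: The tallest of three six-sided blocks. Solid cream fireclay block, regular six-sided outline, 40 mm across flats (46 over corners), 45 mm high, about 125 g; its x axis is square to one pair of flats (other pairs at 60 and 120 degrees). Origin: centre of its underside, z up. Starts upright on the wooden ware board (top 12 mm above the bench), in one of five places, 75 mm or more between centres.
- hex_mid: The middle one of three six-sided blocks. Solid cream fireclay block, regular six-sided outline, 40 mm across flats (46 over corners), 30 mm high, about 85 g; its x axis is square to one pair of flats (other pairs at 60 and 120 degrees). Origin: centre of its underside, z up. Starts upright on the wooden ware board (top 12 mm above the bench), in one of five places, 75 mm or more between centres.
- hex_thin: The thinnest of three six-sided blocks. Solid cream fireclay block, regular six-sided outline, 40 mm across flats (46 over corners), 15 mm high, about 42 g; its x axis is square to one pair of flats (other pairs at 60 and 120 degrees). Origin: centre of its underside, z up. Starts upright on the wooden ware board (top 12 mm above the bench), in one of five places, 75 mm or more between centres.
- round_pad: Round red-brown clay pad, 60 mm diameter, 4 mm thick. Origin: centre of its underside, z up. Fixed on the grey kiln shelf (top 18 mm above the bench; pad top at 22 mm), to the left or right of the robot, across from the ware board. The pads lie in a rough row, in any order, 85 mm or more apart.
- square_pad: Square red-brown clay pad, 56 x 56 mm, 4 mm thick; x and y axes square to its edges. Origin: centre of its underside, z up. Fixed on the grey kiln shelf (top 18 mm above the bench; pad top at 22 mm), to the left or right of the robot, across from the ware board. The pads lie in a rough row, in any order, 85 mm or more apart.
- hex_pad: Six-sided red-brown clay pad, 56 mm across flats, 4 mm thick. Origin: centre of its underside, z up. The gauge stands 70 mm from its centre along its +x axis. Fixed on the grey kiln shelf (top 18 mm above the bench; pad top at 22 mm), to the left or right of the robot, across from the ware board. The pads lie in a rough row, in any order, 85 mm or more apart.
- gauge_mark (a point): Height gauge: fixed upright steel strip, 80 mm tall, 16 mm wide, on the kiln shelf, with a small black pointer towards the six-sided pad. This point: the pointer's tip, top edge, 56 mm from the pad's centre along the pad's +x axis (away from the robot), 60 mm above the pad's top. A finger opened wide along the line to the gauge would hit it.
- bowl: Fragile red-brown bowl, 80 mm across, 45 mm high, standing on the bench beyond the shelf and the board. Origin: centre of its underside, z up. 
Not all that is in view belongs to the job. What is shaped like the hex_tall but green is not meant.

How it is judged:
At the end, for the whole second after the job is handed in: Round and square props on their pads within 10 mm, the square lined up within 0.2 rad; the 45 and 15 mm blocks stacked (either order) within 10 mm of the six-sided pad's centre and of each other, every height within 4 mm; all upright within 0.1 rad, released, at rest (horizontal distance between round_prop and round_pad below 0.01 m and z of round_prop in the frame of round_pad between 0 and 0.008 m and horizontal distance between square_prop and square_pad below 0.01 m and z of square_prop in the frame of square_pad between 0 and 0.008 m and (angle between the x axis of square_prop and the x axis of square_pad, either way round below 0.2 rad or angle between the x axis of square_prop and the y axis of square_pad, either way round below 0.2 rad) and horizontal distance between each of hex_tall, hex_thin and hex_pad below 0.01 m and horizontal distance between hex_tall and hex_thin below 0.01 m and ((z of hex_tall in the frame of hex_pad between 0 and 0.008 m and z of hex_thin in the frame of hex_pad between 0.045 and 0.053 m) or (z of hex_thin in the frame of hex_pad between 0 and 0.008 m and z of hex_tall in the frame of hex_pad between 0.015 and 0.023 m)) and angle between each of round_prop, square_prop, hex_tall, hex_thin's own z axis and vertical below 0.1 rad and linear speed of each of round_prop, square_prop, hex_tall, hex_thin below 0.02 m/s); the robot touches nothing.
It fails at once if the bowl is moved more than 20 mm (distance of bowl from where it was at the start of the episode above 0.02 m).
It fails at once if the block that is not needed (the middle one, 30 mm) is moved more than 30 mm (distance of hex_mid from where it was at the start of the episode above 0.03 m).
It also fails if it takes over 109 s, if anything falls off the work surface, if the arm or the gripper's body presses on something with over 40 N, if the wrist force passes 120 N, or if a joint passes its speed limit or range.

## Working session

There is one attempt and no reset: what is moved stays moved. The work goes in short steps, each a Python script; the robot and the scene stay as the last script left them, time stands still between calls to the robot, and variables do not carry over. Pictures are saved under pics/ and viewed, at most 14 in all, crops included, and the job is handed in when it is done.

```bash
mkdir -p pics; python3 - <<'E'
from rig import r
import cv2,pickle,numpy as np
d={}
for n in("scene","top"):
    d[n]=r.get_image(n); cv2.imwrite(f"pics/{n}0.png",d[n]["pixels"][:,:,::-1])
    T=d[n]["world_to_cam"];print(n,-T[:3,:3].T@T[:3,3],T[2,:3],d[n]["camera_matrix"][0,0],d[n]["dist_coeffs"])
pickle.dump(d,open("im0.pkl","wb"))
s=r.read_state();print(s["t"],s["tcp_pos"],s["tcp_rot"],s["grip_width"])
E
```

```text
scene [ 1.10798974 -0.18753111  1.01690302] [-0.49649169  0.15865949 -0.85341852] 472.0325065057516 [-0.05762699  0.          0.          0.          0.        ]
top [0.37945502 0.01194217 1.10716609] [ 0.14359501 -0.00182795 -0.98963485] 447.7487049434386 [0.03364675 0.         0.         0.         0.        ]
0.1 [ 0.24994509 -0.5723819   0.25263136] [-3.14020877e+00  8.83379685e-05  4.11712373e-01] 0.08523634221599374
```

View pics/top0.png

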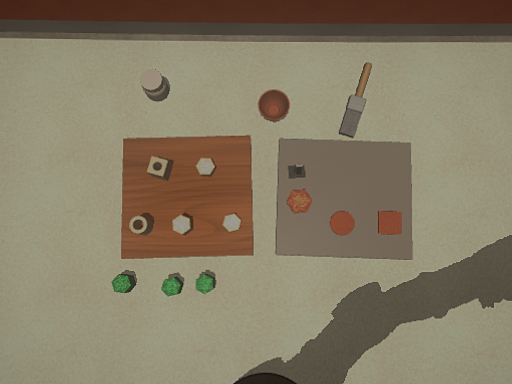

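View pics/scene0.png

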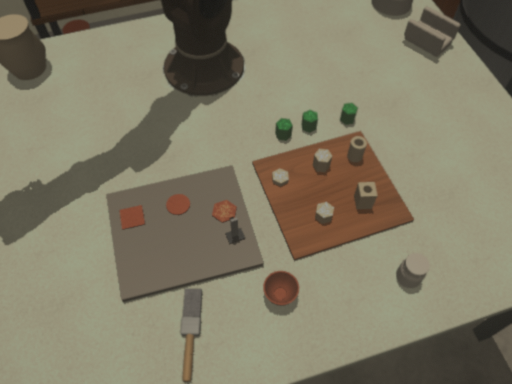

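The top view shows the ware board on the left (+y): square prop at (160,167), round prop at (140,225), and cream hexes at (206,166), (181,224) and (232,222). The green decoys are at (123,283), (172,286) and (205,283). The shelf has the hex pad at (300,201), round pad at (342,223), square pad at (390,222) and gauge at (297,170).

```bash
cat > h.py <<'E'
import cv2,numpy as np
def ray(im,px):
    K,D,T=im["camera_matrix"],np.array(im["dist_coeffs"]),im["world_to_cam"]
    u=cv2.undistortPoints(np.array(px,float).reshape(-1,1,2),K,D).reshape(-1,2)
    R=T[:3,:3]; return -R.T@T[:3,3], np.c_[u,np.ones(len(u))]@R
def plane(im,px,z):
    o,d=ray(im,px); return o+d*((z-o[2])/d[:,2])[:,None]
def tri(a,pa,b,pb):
    o1,d1=ray(a,[pa]);o2,d2=ray(b,[pb]);d1,d2=d1[0],d2[0]
    s=np.linalg.lstsq(np.c_[d1,-d2],o2-o1,rcond=None)[0]
    p,q=o1+d1*s[0],o2+d2*s[1]; return (p+q)/2,np.linalg.norm(p-q)
def blobs(mask,amin):
    cs=cv2.findContours(mask.astype(np.uint8),cv2.RETR_EXTERNAL,cv2.CHAIN_APPROX_NONE)[0]
    return [c for c in cs if cv2.contourArea(c)>amin]
def cen(c):
    m=cv2.moments(c); return m["m10"]/m["m00"],m["m01"]/m["m00"]
E
python3 - <<'E'
import pickle; from h import *
d=pickle.load(open("im0.pkl","rb"))
for n,(x0,y0,w,h) in dict(top=(115,130,145,130),scene=(250,90,165,150)).items():
    im=d[n];p=im["pixels"];hsv=cv2.cvtColor(p,cv2.COLOR_RGB2HSV)
    m=(hsv[...,1]<95)&(hsv[...,2]>115); q=np.zeros_like(m); q[y0:y0+h,x0:x0+w]=m[y0:y0+h,x0:x0+w]
    for c in blobs(q,40): print(n,np.round(cen(c),1),cv2.contourArea(c),cv2.boundingRect(c))
    H,S,V=[hsv[...,i].astype(int) for i in range(3)]
    for c in blobs(((H<12)|(H>172))&(S>120)&(V>90),80):
        x,y=cen(c)
        if y>90 and not(115<x<255 and n=="top") : print(n,"red",np.round((x,y),1),cv2.contourArea(c),np.round(plane(im,[(x,y)],.022),4))
t=d["top"]["pixels"][:,:,::-1];s=d["scene"]["pixels"][:,:,::-1]
cv2.imwrite("pics/c.png",np.vstack([np.hstack([cv2.resize(t[130:265,115:265],(400,300)),cv2.resize(t[130:265,270:420],(400,300))]),np.hstack([cv2.resize(s[95:245,250:415],(400,300)),cv2.resize(s[165:295,100:265],(400,300))])]))
E
```

```text
top [187.  194.5] 18576.0 (115, 130, 145, 130)
top red [389.5 222.3] 455.5 [[ 0.4748 -0.2992  0.022 ]]
top red [341.7 222.6] 423.5 [[ 0.4732 -0.1837  0.022 ]]
top red [298.9 200.7] 407.0 [[ 0.5262 -0.0803  0.022 ]]
top red [273.4 104.6] 692.5 [[ 0.7703 -0.0173  0.022 ]]
scene [324.6 209.3] 185.5 (316, 202, 18, 16)
scene [367.3 188.6] 202.5 (358, 182, 19, 15)
scene [280.  175.4] 156.5 (272, 169, 17, 14)
scene [322.9 154.9] 152.5 (315, 149, 17, 13)
scene [333.5 138.7] 12522.5 (250, 90, 165, 150)
scene red [281.2 292.3] 493.5 [[ 0.7693 -0.016   0.022 ]]
scene red [131.6 216.7] 395.5 [[ 0.4787 -0.3003  0.022 ]]
scene red [223.7 210.5] 341.0 [[ 0.5286 -0.0814  0.022 ]]
scene red [177.7 203.9] 337.0 [[ 0.4766 -0.1848  0.022 ]]
```

View pics/c.png

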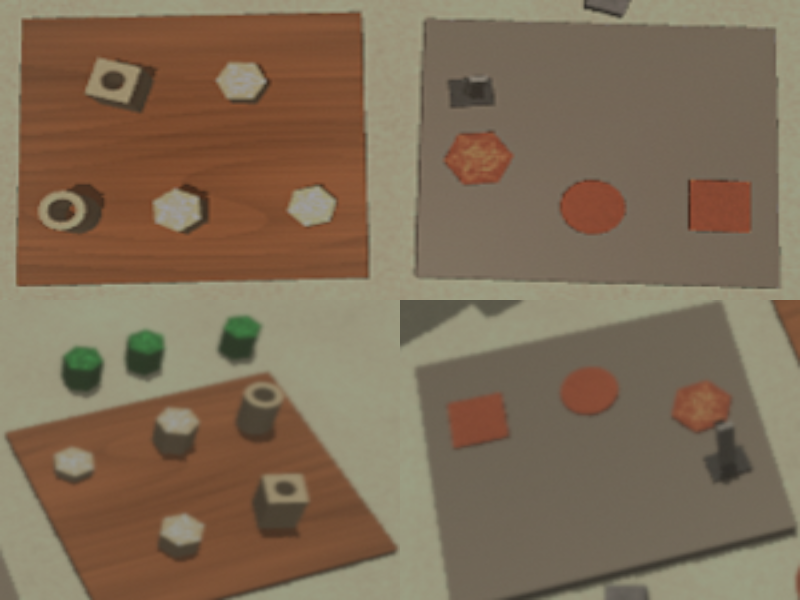

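The enlarged crop settles the three cream hexes by side height. Tall is at top (181,224) / scene (323,155), mid at top (206,166) / scene (325,209), and thin at top (232,222) / scene (280,175). The green ones are decoys. Next I'll triangulate the top heights to confirm, and take the yaws.

```bash
cat >> h.py <<'E'
def symang(P,n):
    """orientation (mod 2pi/n) of the flats' normals, by narrowest n-fold caliper width of world contour P (Nx2); also the centre"""
    best=None
    for a in np.radians(np.arange(0,360/n,.5)):
        us=[np.array([np.cos(a+2*np.pi*k/n),np.sin(a+2*np.pi*k/n)]) for k in range(n//2)]
        w=[np.ptp(P@u) for u in us]; c=[(P@u).max()/2+(P@u).min()/2 for u in us]
        if best is None or sum(w)<best[0]: best=(sum(w),a,np.linalg.lstsq(np.array(us),np.array(c),rcond=None)[0],np.mean(w))
    return best[1],best[2],best[3]
E
python3 - <<'E'
import pickle; from h import *
d=pickle.load(open("im0.pkl","rb"));T,S=d["top"],d["scene"]
hsv=cv2.cvtColor(T["pixels"],cv2.COLOR_RGB2HSV);h2=cv2.cvtColor(S["pixels"],cv2.COLOR_RGB2HSV)
m=(hsv[...,1]<110)&(hsv[...,2]>105)
m2=(h2[...,1]<95)&(h2[...,2]>115)
lab=lambda m,p:max(blobs(cv2.connectedComponents(m[p[1]-18:p[1]+19,p[0]-18:p[0]+19].astype(np.uint8))[1]>0,30),key=cv2.contourArea)+[p[0]-18,p[1]-18]
for n,a,b,z,k in [("tall",(181,224),(323,155),.057,6),("mid",(206,166),(325,209),.042,6),("thin",(232,222),(280,175),.027,6),("square",(160,167),(367,189),.072,4),("round",(140,225),(358,143),.072,0)]:
    c=lab(m,a)
    P=plane(T,c.reshape(-1,2),z)[:,:2]
    out=[n,np.round(cen(c),1),"ctr",np.round(plane(T,[cen(c)],z)[0],4)]
    if n!="round":
        c2=lab(m2,b);out+=["tri",np.round(tri(T,cen(c),S,cen(c2))[0],4),np.round(tri(T,cen(c),S,cen(c2))[1],4)]
    if k: s=symang(P,k);out+=["deg",np.degrees(s[0]),np.round(s[1],4),round(s[2],4)]
    print(*out)
print("gauge base/top",plane(T,[(296.5,171)],.018), "roundrange",)
H,Sa,V=[hsv[...,i].astype(int) for i in range(3)]
for c in blobs(((H<12)|(H>172))&(Sa>120)&(V>90),80):
    x,y=cen(c)
    if y>150 and x>290: 
        P=plane(T,c.reshape(-1,2),.022)[:,:2]
        for k in(4,6): s=symang(P,k);print(np.round((x,y)),k,np.degrees(s[0]),np.round(s[1],4),s[2])
E
```

```text
tall [181. 224.] ctr [0.4645 0.1997 0.057 ] tri [0.4647 0.2002 0.0551] 0.0004 deg 38.5 [0.4647 0.1997] 0.0405
mid [205.  165.9] ctr [0.6071 0.1489 0.042 ] tri [0.6077 0.1494 0.0392] 0.0004 deg 0.5 [0.6071 0.1489] 0.0408
thin [231.6 222.2] ctr [0.472  0.0832 0.027 ] tri [0.4723 0.0834 0.0241] 0.0001 deg 15.5 [0.4721 0.0831] 0.0409
square [156.9 165.8] ctr [0.6003 0.258  0.072 ] tri [0.6006 0.2585 0.0707] 0.0003 deg 76.0 [0.6004 0.2578] 0.0411
round [137.7 224.2] ctr [0.4623 0.2965 0.072 ]
gauge base/top [[ 0.60095978 -0.07499852  0.018     ]] roundrange
[389. 222.] 4 87.5 [ 0.4748 -0.3002] 0.05404974413645938
[389. 222.] 6 25.5 [ 0.4749 -0.2995] 0.06587299125488903
[342. 223.] 4 44.5 [ 0.473  -0.1838] 0.055806174971315695
[342. 223.] 6 0.5 [ 0.4735 -0.1837] 0.057032623096442636
[299. 201.] 4 5.5 [ 0.5263 -0.0804] 0.057511355395099016
[299. 201.] 6 5.5 [ 0.5263 -0.0804] 0.05535650949198826
```

Identities are confirmed: measured top heights are 55/39/24 mm against 57/42/27 expected, a uniform 2 mm bias. Widths come out at 40.5–41 mm, and the gauge direction agrees with the hex pad yaw of 5.5°. I'm starting with hex_tall.

```bash
cat >> h.py <<'E'
from rig import r
def pose(yaw): return [np.pi,0,np.radians(yaw)]
def pick(x,y,z,yaw,w,op=.062):
    r.movep([x,y,.20],pose(yaw)); r.gripper_to(op,40)
    r.move_l([x,y,z+.03],speed=.2); r.move_l([x,y,z],speed=.06)
    f=r.read_state()["force"]
    r.gripper_to(w-.02,40); s=r.read_state()
    print("pick",s["t"],"force",np.round(f,1),"grip",s["grip_width"],s["grip_force"])
    if abs(s["grip_width"]-w)>.004: raise SystemExit("bad grip")
    r.move_l([x,y,.22],speed=.2); s=r.read_state();print("lifted",s["grip_width"],np.round(s["force"],1))
def place(x,y,z,yaw,op=.062):
    r.movep([x,y,.22],pose(yaw)); r.move_l([x,y,z+.02],speed=.2); r.move_l([x,y,z],speed=.04)
    s=r.read_state();print("at place",np.round(s["tcp_pos"],4),np.round(s["force"],1))
    r.gripper_to(op); r.wait(.2); r.move_l([x,y,.22],speed=.2); print("placed",r.read_state()["t"])
E
python3 - <<'E'
from h import *
pick(.4647,.1999,.012+.032,8.5,.040)
place(.5265,-.0808,.022+.033,-24.5)
im=r.get_image("wrist");cv2.imwrite("pics/w1.png",im["pixels"][:,:,::-1])
import pickle;pickle.dump(im,open("w1.pkl","wb"))
E
```

```text
pick 5.05 force [0.9 0.5 0.1] grip 0.03990232285246729 40.41466685011983
lifted 0.03980383389353752 [-1.5  0.1 -2. ]
at place [ 0.5264 -0.0808  0.0547] [ 0.  -0.2 -2.1]
placed 10.2417
```

View pics/w1.png

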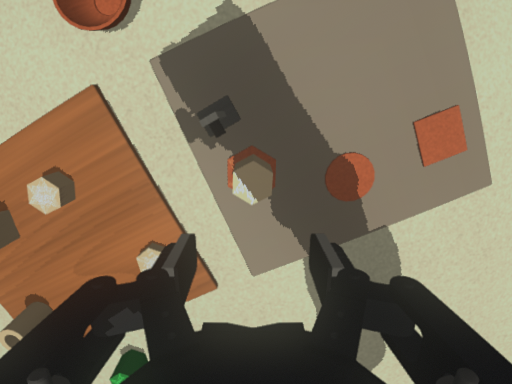

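The wrist view shows the tall block standing at (252,182) on the hex pad with its flats aligned, and the gauge at (215,120) untouched. Next are the thin block and the two props.

```bash
python3 - <<'E'
from h import *
pick(.4721,.0833,.034,-14.5,.040)
place(.5265,-.0808,.034+.056,-24.5)
pick(.6004,.2581,.052,-14,.040)
place(.4750,-.3000,.063,-2.5)
E
```

```text
pick 13.05 force [-0.6 -1.1  0.1] grip 0.03931436069843532 40.84330935962498
lifted 0.03903538281451349 [ 0.1  0.2 -1.2]
at place [ 0.5264 -0.0808  0.0898] [-0.1 -0.5 -0.1]
placed 17.5583
pick 20.8 force [-0.2 -0.5  1.3] grip 0.039613236155811 40.75922979434836
lifted 0.03983735163327394 [-0.1 -0.5 -1.1]
at place [ 0.4749 -0.2999  0.0627] [ 0.8 -0.  -0.4]
placed 26.8167
```

```bash
python3 - <<'E'
from h import *
import pickle
pick(.4623,.2965,.052,0,.042)
place(.4735,-.1842,.063,0)
r.movep([.35,.2,.3],pose(0))
d={n:r.get_image(n) for n in("top","scene")};pickle.dump(d,open("im1.pkl","wb"))
t=d["top"]["pixels"][:,:,::-1];s=d["scene"]["pixels"][:,:,::-1]
cv2.imwrite("pics/c1.png",np.hstack([cv2.resize(t[130:265,270:420],(400,360),interpolation=2),cv2.resize(s[150:285,100:250],(400,360),interpolation=2)]))
E
```

```text
pick 30.8833 force [ 0.2 -1.3 -0.7] grip 0.04152365472750849 40.440400801599026
lifted 0.04158664449850603 [-0.9  0.4 -0.9]
at place [ 0.4734 -0.1841  0.0628] [ 0.3 -0.2 -0.9]
placed 36.575
```

View pics/c1.png

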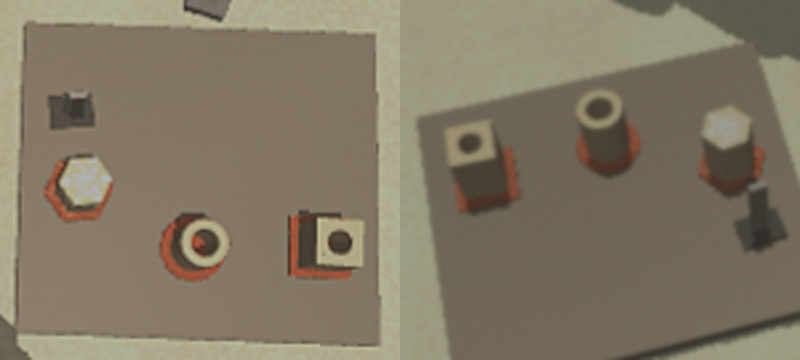

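All three stand upright on their pads: square top near (397,221) in the top view, round near (347,221), hex near (302,198). I'll check their centres with rays onto the plane of their tops, at z = 82 mm.

```bash
python3 - <<'E'
import pickle,cv2,numpy as np
import h
d=pickle.load(open("im1.pkl","rb"))
P0={"top":dict(hex=(302,198),round=(347,221),square=(397,221)),"scene":dict(hex=(223,198),round=(175,192),square=(126,204))}
for n in P0:
    im=d[n];p=im["pixels"].astype(int)
    for k,(x,y) in P0[n].items():
        w=p[y-12:y+13,x-12:x+13]; g=w.sum(2); t=(w[...,0]>145)&(w[...,0]-w[...,2]<75)
        bs=h.blobs(t,40)
        if not bs: print(n,k,"none",g.max());continue
        c=max(bs,key=cv2.contourArea)+[x-12,y-12]
        q=h.plane(im,c.reshape(-1,2),.082)[:,:2]
        print(n,k,np.round(h.cen(c),1),cv2.contourArea(c),"ctr",np.round(h.plane(im,[h.cen(c)],.082)[0,:2],4),"ext",np.round(np.ptp(q,axis=0),3),np.round(np.degrees(h.symang(q,4 if k!="hex" else 6)[0]),1))
s=h.r.read_state();print(s["t"])
E
```

```text
top hex [301.9 197.4] 229.5 ctr [ 0.5259 -0.0821] ext [0.04  0.042] 3.5
top round [346.7 220.6] 218.5 ctr [ 0.4726 -0.1845] ext [0.039 0.039] 25.5
top square [397.3 220.1] 266.5 ctr [ 0.4746 -0.2999] ext [0.039 0.04 ] 88.0
scene hex [222.  197.2] 154.0 ctr [ 0.5275 -0.0819] ext [0.037 0.039] 4.5
scene round [174.2 190.2] 136.0 ctr [ 0.475  -0.1846] ext [0.036 0.036] 26.0
scene square [125.7 203.1] 179.5 ctr [ 0.4763 -0.3005] ext [0.037 0.037] 86.5
38.2
```

Every centre is within 2 mm of its pad in both views, the square's yaw is within 1°, and the top heights agree. I'm handing the job in.

```bash
python3 -c "
from rig import r
print(r.sign_off())"
```

```text
the job is handed in; nothing more can be done
None
```

I handed the job in at about 38 s. The round prop, the square prop and the tall + thin hex stack (60 mm, the pointer's height) stand on their pads, each within about 2 mm of centre as measured in both camera views; the middle block and the bowl were left alone, and no verdict was shown.

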